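# Clamp the pillar candle in its table stand

## Task

Slide the jaw of the candle stand gently along its rods, in the direction of the V-shaped jaw, until the thick candle is pushed home into the V and the sprung pad behind it gives a few millimetres, and leave the jaw there. Then lock the rods by turning the two wing knobs clockwise, each fully to its stop: the knob nearer the robot first, then the one farther away. The candle must end upright and firmly held between pad and V, and nothing else on the table may be disturbed.

Things in the scene. Friction and masses are not known exactly. Their poses are not given: they have to be found in the camera images.
- stand: Heavy metal candle stand, fixed: dark base plate 170 mm (x) by 275 mm (y from -115 to +160), 10 mm thick; steel guide block 140 x 36 mm, top at 60 mm, centred at y = -80. Origin: on the table, on the centre line, below the face of the relaxed pad when jaw = 0. z up, y the way the jaw closes, x away from the robot (turned up to 0.6 rad).
- vjaw: Fixed steel jaw of the stand at its +y end, a 90 degree V open towards -y, top 64 mm above the table. Origin: on the table, below the point where the candle's axis lies when it is home in the V (85 mm along y from the stand's origin). Axes as the stand's.
- jaw (a joint): Travel in m of the sliding steel jaw along the stand's +y: 0 fully open (back), end stop at 0.065. It is stiff (about 10 N to slide) and stays where it is left. With the candle home in the V, the relaxed pad touches it at 0.050; 0.054 presses the pad halfway in; at 0.058 the pad is at its end.
- jaw_handle (a point): Grip point in the upright steel post on top of the sliding jaw, 91 mm above the table, on the centre line. The post is 16 mm (stand's x) by 20 mm (stand's y) and stands from 62 to 104 mm above the table; below it the jaw is 110 mm wide, 22 mm thick. Between post and pad face: 23 mm along y. Axes as the stand's.
- pad: Black rubber pad, 44 mm wide, 34 mm high, 6 mm thick, on the candle's side of the sliding jaw. Sprung: it can be pressed 8 mm back into the jaw with 1.4 N per mm. Origin: centre of its face that meets the candle, 45 mm above the table; relaxed, it lies 23 mm along y from jaw_handle, less when pressed. Axes as the stand's.
- candle: Thick cream pillar candle, 70 mm diameter, 85 mm high, about 180 g, standing loose on the base plate between pad and V. Origin: centre of its underside (10 mm above the table), z up.
- knob_near (a joint): Lock knob on the guide block nearer the robot: angle in rad turned clockwise seen from above; starts loose (0 to 0.3), end stop (locked) at 1.4. At 0 its wing lies along the stand's x.
- knob_near_grip (a point): Grip point of that knob, on its vertical axis, 88 mm above the table (stand's x = -45, y = -80 mm). The wing is 42 mm long, 12 mm thick, from 74 to 98 mm above the table. The point's x lies along the wing and turns with it.
- knob_far (a joint): Lock knob on the guide block farther from the robot, same as knob_near.
- knob_far_grip (a point): Grip point of the far knob, on its vertical axis, 88 mm above the table (stand's x = +45, y = -80 mm). Same wing; the point's x lies along it.
- slim_candle: Bystander: slimmer candle, 46 mm diameter, 95 mm high, on the table beside the stand. Origin: centre of its underside.
- salt: Bystander: white china shaker, 42 mm diameter, 72 mm high. Origin: centre of its underside.
- pepper: Bystander: white china shaker, 42 mm diameter, 72 mm high, on the robot's side of the stand. Origin: centre of its underside.
- glass_far: Bystander: stemmed wine glass, 68 mm diameter, 190 mm high, to the left of the stand. Origin: centre of its foot.
- glass_near: Bystander: the same wine glass, to the left of the stand, nearer the robot. Origin: centre of its foot.
- tumbler: Bystander: water tumbler, 72 mm diameter, 85 mm high, to the right of the stand. Origin: centre of its underside.
- spoon: Bystander: steel spoon lying on the table to the right. Origin: under the middle of its length.

How it is judged:
By the outcome, as a careful person would: the job done as asked, in the order asked, and still so for the second after the job is handed in, with the robot touching nothing.
It also fails if it takes over 64 s, if anything falls off the work surface, if the arm or the gripper's body presses on something with over 40 N, if the wrist force passes 120 N, or if a joint passes its speed limit or range.

## Robot

A 6-joint arm with a two-finger parallel gripper is mounted at the origin on the work surface. World frame = base frame: x ahead of the robot, y to its left, z up, the work surface at z = 0. Lengths are in m, angles in rad, forces in N, time in s.
With the tool pointing down it reaches from about 0.4 to 0.825 m from the base axis. Payload 7 kg.
Tool frame: the origin (TCP) lies at the very end of the fingers, on their centre line; the grasp point (between the pads) lies 19 mm behind it; z points along the fingers, y is the line along which they close (so a half turn about z gives the same grasp; the last joint's range is limited). The gripper opens to 88 mm and grips with 3 to 60 N. Pads are 19 mm wide; open, the fingers measure 130 mm over their backs; the gripper's body (78 mm by 193 mm) begins 47 mm behind the grasp point.
Start: joints at [1.552, 0.359, 0.012, 0, -1.224, -0.288], TCP at [0.204, 0.643, 0.227] pointing down, gripper open.
Joint ranges: [-3.07, 3.07], [-1.43, 2.12], [-1.02, 1.25], [-3.03, 1.67], [-3.05, -0], [-3.03, 3.03]. Speed limits (rad/s): [2.39, 2.39, 3.01, 3.14, 3.14, 3.14].

## Interface

Orientations are given as a unit quaternion [x, y, z, w].
In Python, from workcell import arm, cams gives the robot as it stands.
- The arm moves only by the tool apply_moves, never from a script. Its argument "moves" is a list that holds one entry, the list of rows, each a list of 5 numbers: the shift along the tool's x, y, z as a fraction of full scale, then the turn about the tool's z as a fraction of full scale, then the finger opening in mm, from 0 to 87.6. A call has 1 to 5 rows; each row shifts and turns the commanded pose from where the row before left it, along the tool's axes as they then stand; what a row does not reach is not made up. Full scale, the value 1, is 20 mm for a shift and 0.08 rad for a turn. A row lasts 1/10 s, in which the tool goes at most 50 mm and 8.59 degrees, less where a joint would pass 70% of its speed; a pose out of reach is approached as far as the arm can. A call with a number of a shift or a turn outside -1 to 1 is refused whole. A call with a gripper value outside its range is refused whole. The fingers move at their own pace and stop on an object; "grip_force" is the grip in N (left out, the last holds). Time passes only in rows, so rows that do not move let the fingers close. It gives the time, the measured TCP pose, the force, the opening and the grip force at its end, in the units of the state.
- arm.state(): the state, without advancing time (a new reading comes with each control period).
- cams.capture(name): name is "scene" or "top" or "wrist"; returns the picture (420x560x3 uint8, blue, green, red); there is no depth.
- cams.camera_params(name): a dict with "fovy" (degrees; the focal length in pixels is half the picture's height over the tangent of half this angle, whatever the lens; pixels are square), "cx", "cy" (the principal point, pixels), "xyz" and "attitude" of the camera in the world; the wrist camera has in their place "mount" (4x4, takes a point from camera to tool coordinates, whose origin is the TCP and whose axes are the flange's). Camera axes: x right, y up, looking along -z (the intrinsics and any distortion apply to the point x, -y, -z); pixel columns grow to the right and rows downward; lengths in m; the calibration is good to about 2 mm. A picture is of the moment at which its call begins: read the wrist's pose just before it. camera_params takes no time and is no camera call.
- arm.hand_in(): hands the job in; it is judged then, once.
The state is a dict: "t": time; "q": joint angles; "qvel": joint speeds; "joint_efforts": joint torques, N m; "ee_pos": TCP position; "tool_rot": TCP orientation; "contact_force": force on the tool from outside, world axes, zero at the start; "torque": the same for the moment, N m; "grip_width": finger opening in m; "finger_force": force on a finger pad.
Only numpy, scipy, OpenCV 4.12 (cv2) and the standard library are available. Lean on these libraries where they do the work, as an engineer would, in place of code of your own. Each camera call takes 0.05 s, during which the arm holds its last target. There are 200 camera calls.

## Working session

There is one attempt and no reset: what is moved stays moved. The work goes in short steps, Python scripts to look and compute and a tool call to move; the robot and the scene stay as the last step left them, time stands still between calls to the robot, and variables do not carry over. Pictures are saved under pics/ and viewed, at most 10 in all, crops included, and the job is handed in when it is done.

Besides the shell and the picture viewer there is one more tool, called after "Request:" as name([rows], argument=value, ...), one row to a line, values as JSON. apply_moves: Moves the arm, as the interface text tells. Shift numbers are shares of 20 mm and turn numbers shares of 0.08 rad, none past 1 either way. Its arguments: {"type":"object","properties":{"moves":{"type":"array"},"grip_force":{"type":"number"}},"required":["moves"]}

```bash
mkdir -p pics; ls; python3 - <<'E'
from workcell import arm,cams
import cv2
for n in("scene","top"):
    cv2.imwrite(f"pics/{n}0.png",cams.capture(n)); print(n,cams.camera_params(n))
print(cams.camera_params("wrist")); print(arm.state())
E
```

```text
pics
scene {'fovy': 42.756939707121376, 'cx': 279.9674363063935, 'cy': 205.78278855086657, 'xyz': array([1.11408882, 0.72119176, 0.9948195 ]), 'attitude': array([0.12268651, 0.36611772, 0.87387298, 0.29538424])}
top {'fovy': 46.84027676128842, 'cx': 280.1832200364137, 'cy': 214.00556498223776, 'xyz': array([ 0.34089969, -0.01795449,  1.56177285]), 'attitude': array([-0.05041465,  0.05227525,  0.70900103, -0.70145792])}
{'fovy': 58.17438546593839, 'cx': 274.49078514868785, 'cy': 208.08742887078506, 'mount': array([[ 9.58448091e-04,  9.57962355e-01,  2.86892327e-01,
         7.75654799e-02],
       [ 9.99999540e-01, -9.25533330e-04, -2.50343265e-04,
        -1.05362150e-03],
       [ 2.57089873e-05,  2.86892436e-01, -9.57962802e-01,
        -1.56655103e-01],
       [ 0.00000000e+00,  0.00000000e+00,  0.00000000e+00,
         1.00000000e+00]])}
{'t': 0.1, 'q': array([ 1.55204131e+00,  3.59335729e-01,  1.11796259e-02, -2.99737564e-04,
       -1.22411321e+00, -2.88133180e-01]), 'qvel': array([-0.00058689, -0.00080186,  0.00156322,  0.00072659,  0.00129907,
       -0.00073302]), 'joint_efforts': array([-1.71265376e-03, -5.84158623e+01,  2.93750167e+01,  7.01557875e+00,
        1.01757518e-02, -4.84889142e-05]), 'ee_pos': array([0.20378905, 0.64305449, 0.22571742]), 'tool_rot': array([ 9.88242457e-01, -1.52893048e-01, -4.07408683e-05,  7.48743214e-04]), 'contact_force': array([-0.5210761 , -0.21826486, -0.12987213]), 'torque': array([-0.05496117,  0.00240735,  0.07636091]), 'finger_force': 0.0, 'grip_width': 0.08731654324880306}
```

View pics/scene0.png

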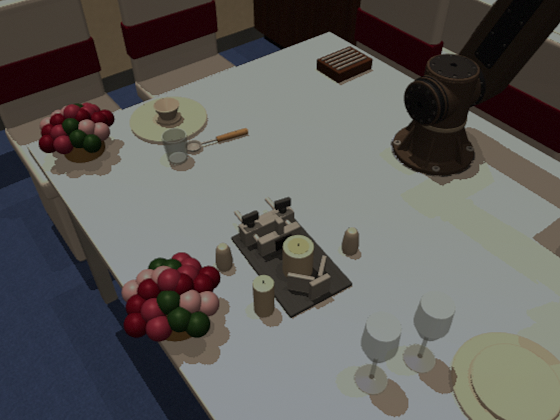

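View pics/top0.png

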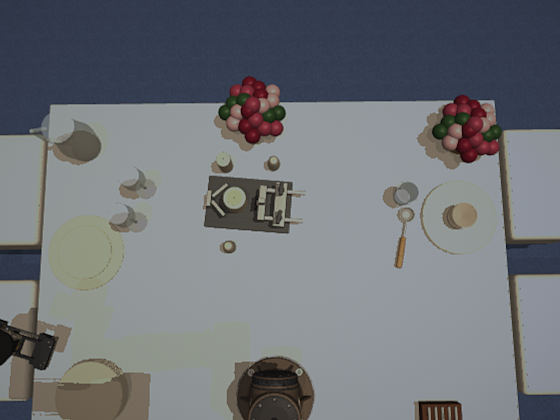

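The scene view shows the stand near (290,260), with the knobs at about (250,218) and (283,205). In the top view the plate spans (205–293, 177–233), the candle is at (234,198), the block is near (282,204), and pepper is at (228,246). Next I'll enlarge both views and measure the plate.

```bash
cat > h.py <<'E'
import numpy as np,cv2
from scipy.spatial.transform import Rotation as R
from workcell import arm,cams
def cam(n,s=None):
    p=cams.camera_params(n); f=210/np.tan(np.radians(p['fovy'])/2)
    if n=='wrist':
        T=np.eye(4);T[:3,:3]=R.from_quat(s['tool_rot']).as_matrix();T[:3,3]=s['ee_pos'];T=T@p['mount']
        return T[:3,3],T[:3,:3],f,p['cx'],p['cy']
    return p['xyz'],R.from_quat(p['attitude']).as_matrix(),f,p['cx'],p['cy']
def ray(c,uv):
    d=c[1]@np.array([(uv[0]-c[3])/c[2],-(uv[1]-c[4])/c[2],-1]);return c[0],d/np.linalg.norm(d)
def onz(c,uv,z):
    o,d=ray(c,uv);return o+d*(z-o[2])/d[2]
def proj(c,P):
    v=c[1].T@(np.asarray(P)-c[0]);return np.array([c[3]+c[2]*v[0]/-v[2],c[4]-c[2]*v[1]/-v[2]])
def tri(a,b):
    A=np.zeros((3,3));y=np.zeros(3)
    for o,d in(a,b):
        M=np.eye(3)-np.outer(d,d);A+=M;y+=M@o
    X=np.linalg.solve(A,y);return X,[np.linalg.norm((np.eye(3)-np.outer(d,d))@(X-o)) for o,d in(a,b)]
E
python3 - <<'E'
from h import *
a=cv2.imread('pics/scene0.png');b=cv2.imread('pics/top0.png')
A=cv2.resize(a[185:320,215:375],None,fx=4,fy=4,interpolation=cv2.INTER_CUBIC)
B=cv2.resize(b[165:265,195:315],None,fx=4,fy=4,interpolation=cv2.INTER_CUBIC)
print(A.shape,B.shape)
A=np.clip(A*1.6,0,255).astype('uint8');B=np.clip(B*1.6,0,255).astype('uint8')
cv2.imwrite('pics/a1.png',A);cv2.imwrite('pics/b1.png',B)
# dark plate in top
g=b.max(2); m=((g<75)).astype('uint8')*255; m[:165]=0;m[240:]=0;m[:,:198]=0;m[:,310:]=0
m=cv2.morphologyEx(m,cv2.MORPH_OPEN,np.ones((3,3)))
cs,_=cv2.findContours(m,0,2);k=max(cs,key=cv2.contourArea);r=cv2.minAreaRect(cv2.convexHull(k));bx=cv2.boxPoints(r)
c=cam('top');P=np.array([onz(c,p,.01) for p in bx]);print(bx,P,np.linalg.norm(np.diff(P,axis=0),axis=1))
E
```

```text
(540, 640, 3) (400, 480, 3)
[[204.08968 225.92413]
 [208.30348 175.35861]
 [281.87592 181.48965]
 [277.6621  232.05518]] [[ 0.53180888  0.22232151  0.01      ]
 [ 0.69831577  0.21052038  0.01      ]
 [ 0.67532907 -0.02997748  0.01      ]
 [ 0.50943124 -0.01453861  0.01      ]] [0.16692457 0.2415939  0.16661467]
```

View pics/b1.png

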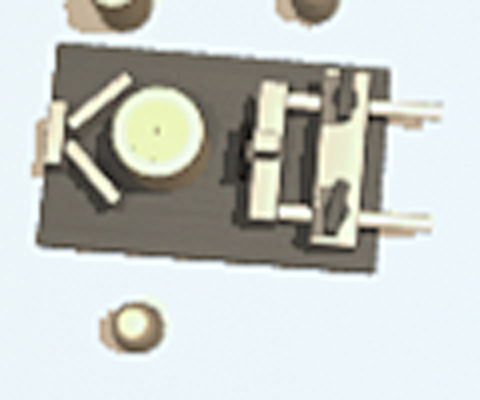

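View pics/a1.png

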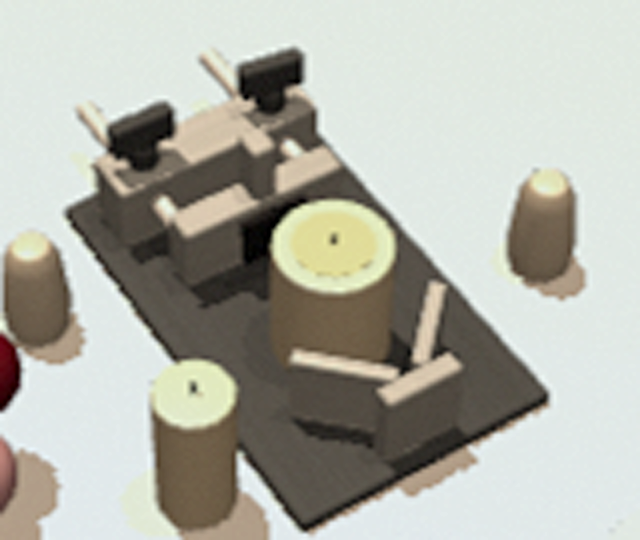

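Top crop: plate corners at about (57,44), (388,68), (377,271), (38,245), wings at (335,207) near and (345,100) far, post at (265,142). Scene crop: near wing top about (270,63), far wing top about (140,120), candle between pad and V, post at about (258,145).

```bash
python3 - <<'E'
from h import *
ct=cam('top');cs=cam('scene')
T=lambda p:(p[0]/4+195-.4,p[1]/4+165-.4)
S=lambda p:(p[0]/4+215-.4,p[1]/4+185-.4)
print('top plate');P=np.array([onz(ct,T(p),.01) for p in[(57,44),(388,68),(377,271),(38,245)]]);print(P.round(4),np.linalg.norm(np.diff(P,axis=0,append=P[:1]),axis=1))
print('scene plate',[onz(cs,S(p),.01).round(4) for p in[(68,210),(305,525),(547,396)]])
for n,a,b in[('near',(335,207),(270,63)),('far',(345,100),(140,118)),('candletop',(158,131),(334,240)),('post',(267,138),(250,137)),('slim',(120,-8),(194,387)),('pepper',(135,324),(549,180))]:
    X,e=tri(ray(ct,T(a)),ray(cs,S(b)));print(n,X.round(4),np.round(e,4))
# frame from top plate: 
yd=((P[0]-P[1])+(P[3]-P[2]));yd/=np.linalg.norm(yd);xd=np.array([yd[1],-yd[0],0]);c=P.mean(0)
o=c-yd*.0225;print('origin',o,'yaw',np.arctan2(xd[1],xd[0]))
for n,x,y in[('near',-45,-80),('far',45,-80),('post',0,-23),('vjaw',0,85)]:print(n,(o+xd*x/1e3+yd*y/1e3).round(4))
for p in[(133,180),(122,215)]:print(onz(ct,p,.19).round(3))
s=arm.state();print(R.from_quat(s['tool_rot']).as_matrix().round(3))
E
```

```text
top plate
[[ 0.6975  0.2087  0.01  ]
 [ 0.6746 -0.0617  0.01  ]
 [ 0.5081 -0.0505  0.01  ]
 [ 0.532   0.2223  0.01  ]] [0.27142895 0.16691201 0.27386075 0.16599559]
scene plate [array([ 0.6714, -0.0599,  0.01  ]), array([0.6968, 0.2093, 0.01  ]), array([0.5336, 0.2249, 0.01  ])]
near [ 0.5478 -0.017   0.0967] [0.0005 0.0005]
far [ 0.6334 -0.0272  0.0935] [0.002 0.002]
candletop [0.6074 0.1183 0.0991] [0.0009 0.0009]
post [0.6004 0.0338 0.1072] [0.0002 0.0002]
slim [0.7219 0.1477 0.0873] [0.0016 0.0016]
pepper [0.4617 0.1386 0.0701] [0.0014 0.0014]
origin [0.60113423 0.05727177 0.01      ] yaw -0.08595661283253593
near [ 0.5494 -0.0186  0.01  ]
far [ 0.6391 -0.0263  0.01  ]
post [0.5992 0.0344 0.01  ]
vjaw [0.6084 0.142  0.01  ]
[0.645 0.401 0.19 ]
[0.544 0.429 0.19 ]
[[ 0.953 -0.302 -0.   ]
 [-0.302 -0.953 -0.001]
 [ 0.     0.001 -1.   ]]
```

Request:
apply_moves([
  [[1,0.82,0,0,85],[1,0.82,0,0,85],[1,0.82,0,0,85],[1,0.82,0,0,85],[1,0.82,0,0,85]],
])

```text
t: 0.6
ee_pos: [0.2749, 0.5339, 0.2262]
tool_rot: [0.988, -0.153, -0.0, 0.0]
contact_force: [0.2, -0.3, -0.2]
grip_width: 0.0853
finger_force: 0.0
```

Request:
apply_moves([
  [[1,0.82,0,0,85],[1,0.82,0,0,85],[1,0.82,0,0,85],[1,0.82,0,0,85],[1,0.82,0,0,85]],
])

```text
t: 1.1
ee_pos: [0.3456, 0.4253, 0.2264]
tool_rot: [0.988, -0.153, -0.0, 0.0]
contact_force: [0.3, -0.0, -0.1]
grip_width: 0.0848
finger_force: 0.0
```

Request:
apply_moves([
  [[1,0.82,0,0,85],[1,0.82,0,0,85],[1,0.82,0,0,85],[1,0.82,0,0,85],[1,0.82,0,0,85]],
])

```text
t: 1.6
ee_pos: [0.416, 0.3169, 0.2265]
tool_rot: [0.988, -0.153, -0.0, 0.0]
contact_force: [0.7, 0.3, 0.1]
grip_width: 0.085
finger_force: 0.0
```

Request:
apply_moves([
  [[1,0.82,0,0,85],[1,0.82,0,0,85],[1,0.82,0,0,85],[1,0.82,0,0,85],[1,0.82,0,0,85]],
])

```text
t: 2.1
ee_pos: [0.4865, 0.2085, 0.2265]
tool_rot: [0.988, -0.153, -0.0, 0.0]
contact_force: [0.7, 0.3, 0.4]
grip_width: 0.0855
finger_force: 0.0
```

Request:
apply_moves([
  [[1,0.82,0,0,85],[1,0.82,0,0,85],[1,0.82,0,0,85],[1,0.82,0,0,85],[1,0.82,0,0,85]],
])

```text
t: 2.6
ee_pos: [0.5569, 0.1002, 0.2264]
tool_rot: [0.988, -0.153, -0.0, 0.0]
contact_force: [-0.4, 0.4, -0.2]
grip_width: 0.0848
finger_force: 0.0
```

Request:
apply_moves([
  [[1,0.82,0,0,85],[1,0.82,0,0,85],[1,0.82,0,0,85],[0,0,0,1,60],[0,0,0,1,60]],
])

```text
t: 3.1
ee_pos: [0.599, 0.0352, 0.2259]
tool_rot: [0.972, -0.234, -0.0, 0.0]
contact_force: [-0.1, -0.5, 0.0]
grip_width: 0.074
finger_force: 0.0
```

Request:
apply_moves([
  [[0,0,0,1,60],[0,0,0,1,60],[0,0,0,1,60],[0,0,0,1,60],[0,0,0,1,60]],
])

```text
t: 3.6
ee_pos: [0.5987, 0.0361, 0.2263]
tool_rot: [0.907, -0.422, -0.0, 0.0]
contact_force: [-0.6, -0.3, 0.1]
grip_width: 0.06
finger_force: 0.0
```

Request:
apply_moves([
  [[0,0,0,1,60],[0,0,0,1,60],[0,0,0,1,60],[0,0,0,1,60],[0,0,0,1,60]],
])

```text
t: 4.1
ee_pos: [0.5987, 0.0361, 0.2263]
tool_rot: [0.805, -0.593, -0.0, 0.0]
contact_force: [0.2, -0.6, 0.2]
grip_width: 0.0599
finger_force: 0.0
```

Request:
apply_moves([
  [[0,0,0,1,60],[0,0,0,1,60],[0,0,0,1,60],[0,0,0,1,60],[0,0,0,0.9,60]],
])

```text
t: 4.6
ee_pos: [0.5987, 0.0361, 0.2263]
tool_rot: [-0.674, 0.739, 0.0, -0.0]
contact_force: [1.1, 0.1, -0.4]
grip_width: 0.0603
finger_force: 0.0
```

```bash
python3 - <<'E'
from h import *
s=arm.state();im=cams.capture('wrist');cv2.imwrite('pics/w1.png',im)
np.save('w1.npy',s,allow_pickle=True)
print(s['ee_pos'],s['q'],R.from_quat(s['tool_rot']).as_matrix().round(3))
c=cam('wrist',s)
for n,p in[('post',(.6,.034,.104)),('near',(.549,-.018,.098)),('far',(.637,-.0265,.098)),('candle',(.6074,.1183,.095))]:print(n,proj(c,p).round())
E
```

```text
[0.5987038  0.03614609 0.22631443] [ 3.85712511e-01  2.36549584e-01 -1.60486407e-01 -1.33275015e-04
 -1.17427812e+00 -4.76972098e-01] [[-0.091 -0.996 -0.001]
 [-0.996  0.091 -0.   ]
 [ 0.     0.001 -1.   ]]
post [273. 197.]
near [335. 121.]
far [215. 120.]
candle [273. 290.]
```

View pics/w1.png

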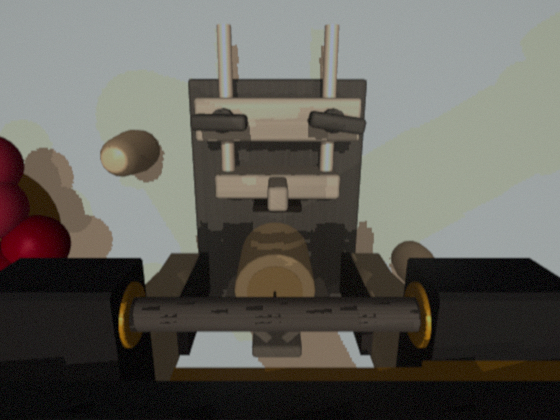

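The wrist view shows the post near (278,193), the near wing at (337,123), the far wing at (219,121) and the candle at (275,280). I'll enlarge this view for precision.

```bash
python3 - <<'E'
from h import *
im=cv2.imread('pics/w1.png')
A=cv2.resize(im[70:220,180:380],None,fx=4,fy=4,interpolation=cv2.INTER_CUBIC)
cv2.imwrite('pics/w1c.png',np.clip(A*1.8,0,255).astype('uint8'))
E
```

```text
(no output)
```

View pics/w1c.png

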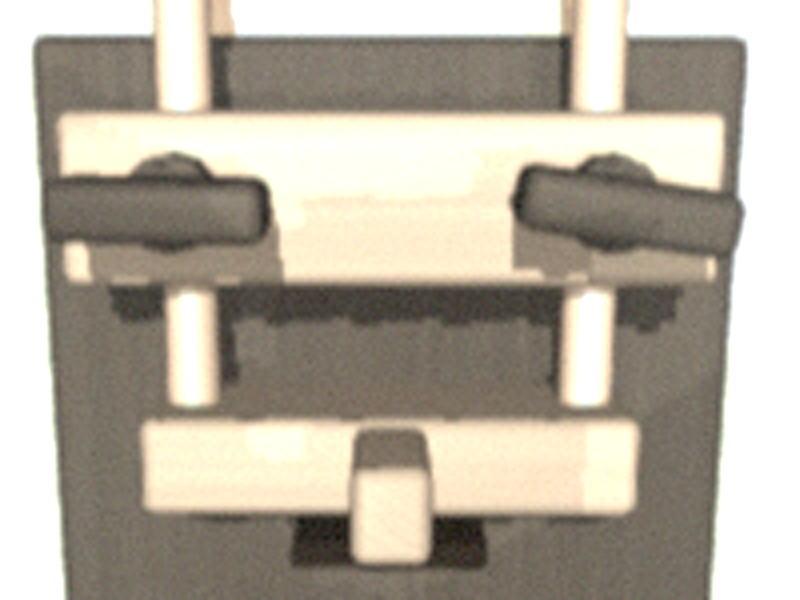

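Crop: post top centre is (391,516), near wing top ends are (517,197) and (742,222), far wing ends are (45,209) and (270,211). The stand's centre line is at 391.

```bash
python3 - <<'E'
from h import *
s=np.load('w1.npy',allow_pickle=True).item();c=cam('wrist',s);ct=cam('top');cs=cam('scene')
W=lambda p:(p[0]/4+180-.4,p[1]/4+70-.4)
T=lambda p:(p[0]/4+195-.4,p[1]/4+165-.4)
S=lambda p:(p[0]/4+215-.4,p[1]/4+185-.4)
print('post',onz(c,W((391,516)),.104), 'tri w-scene',tri(ray(c,W((391,516))),ray(cs,S((252,139)))),'w-top',tri(ray(c,W((391,516))),ray(ct,T((267,138)))))
for n,a,b,t,sc in[('near',(517,197),(742,222),(335,207),(270,63)),('far',(45,209),(270,211),(345,100),(140,120))]:
    p,q=onz(c,W(a),.098),onz(c,W(b),.098);m=W(((a[0]+b[0])/2,(a[1]+b[1])/2));d=q-p
    print(n,(p+q)/2,'len',np.linalg.norm(d),'head',np.arctan(d[1]/d[0]),tri(ray(c,m),ray(cs,S(sc))))
a,b=onz(c,W((45,40)),.01),onz(c,W((745,40)),.01);d=a-b;print('plate back',a,b,np.linalg.norm(d),np.arctan2(d[1],d[0]))
a,b=onz(c,W((58,115)),.06),onz(c,W((724,115)),.06);d=a-b;print('block back',a,b,np.linalg.norm(d),np.arctan2(d[1],d[0]))
E
```

```text
post [0.59645046 0.03568137 0.104     ] tri w-scene (array([0.59782407, 0.0345607 , 0.10501235]), [np.float64(0.001614502462585441), np.float64(0.0016145024625853998)]) w-top (array([0.59731642, 0.03278838, 0.11760258]), [np.float64(0.0013292336472695647), np.float64(0.001329233647269587)])
near [ 0.54753317 -0.01703755  0.098     ] len 0.04195876341234911 head -0.19798219387021335 (array([ 0.54731524, -0.01690872,  0.09637677]), [np.float64(1.5347844985142228e-05), np.float64(1.5347844985263004e-05)])
far [ 0.63427624 -0.02481549  0.098     ] len 0.04147392797761419 head -0.09909123012938056 (array([ 0.63564015, -0.0253511 ,  0.09506305]), [np.float64(0.001149885471488652), np.float64(0.001149885471488621)])
plate back [ 0.66841454 -0.06102989  0.01      ] [ 0.505281   -0.04625448  0.01      ] 0.16380129310026453 -0.09032599088543944
block back [ 0.65774937 -0.04353626  0.06      ] [ 0.52150971 -0.03119222  0.06      ] 0.1367977355152885 -0.0903585724230235
```

Request:
apply_moves([
  [[0.04,0.08,0.95,0,46],[0,0,0.95,0,46],[0,0,0.95,0,46],[0,0,0.95,0,46],[0,0,0.95,0,46]],
])

```text
t: 5.15
ee_pos: [0.5971, 0.0355, 0.1308]
tool_rot: [-0.676, 0.737, 0.0, -0.0]
contact_force: [0.3, 1.1, 0.6]
grip_width: 0.046
finger_force: 0.0
```

Request:
apply_moves([
  [[0,0,0.95,0,46],[0,0,0.95,0,46],[0,0,0.95,0,46],[0,0,0,0,46]],
])

```text
t: 5.55
ee_pos: [0.5953, 0.0351, 0.0719]
tool_rot: [-0.676, 0.737, 0.001, -0.002]
contact_force: [-1.0, 0.1, 0.1]
grip_width: 0.0458
finger_force: 0.0
```

Request:
apply_moves([
  [[0,0,0,0,30],[0,0,0,0,24],[0,0,0,0,20],[0,0,0,0,10],[0,0,0,0,10]],
], grip_force=15)

```text
t: 6.05
ee_pos: [0.5964, 0.0359, 0.0751]
tool_rot: [-0.675, 0.738, 0.0, -0.0]
contact_force: [-5.0, 1.2, 6.2]
grip_width: 0.0157
finger_force: 15.0
```

Request:
apply_moves([
  [[0,0.03,0,0,8],[0,0,0,0,8],[-0.1,0,0,0,8],[-0.15,0,0,0,8],[-0.15,0,0,0,8]],
], grip_force=45)

```text
t: 6.55
ee_pos: [0.597, 0.042, 0.0751]
tool_rot: [-0.675, 0.738, -0.001, -0.001]
contact_force: [-2.1, -9.6, 6.3]
grip_width: 0.0157
finger_force: 45.0
```

Request:
apply_moves([
  [[-0.15,0,0,0,8],[-0.15,0,0,0,8],[-0.15,0,0,0,8],[-0.15,0,0,0,8],[0,0,0,0,8]],
])

```text
t: 7.05
ee_pos: [0.5981, 0.0543, 0.0751]
tool_rot: [-0.675, 0.738, -0.0, -0.001]
contact_force: [-1.8, -7.5, 5.9]
grip_width: 0.0158
finger_force: 45.0
```

Request:
apply_moves([
  [[-0.12,0,0,0,8],[-0.12,0,0,0,8],[-0.12,0,0,0,8],[-0.12,0,0,0,8],[-0.12,0,0,0,8]],
])

```text
t: 7.55
ee_pos: [0.5992, 0.0656, 0.0751]
tool_rot: [-0.675, 0.738, -0.001, -0.001]
contact_force: [-1.6, -10.6, 5.8]
grip_width: 0.0156
finger_force: 45.0
```

Request:
apply_moves([
  [[-0.12,0,0,0,8],[-0.12,0,0,0,8],[-0.12,0,0,0,8],[-0.12,0,0,0,8],[-0.12,0,0,0,8]],
])

```text
t: 8.05
ee_pos: [0.6003, 0.0776, 0.0751]
tool_rot: [-0.675, 0.738, -0.001, -0.001]
contact_force: [-1.5, -10.3, 6.6]
grip_width: 0.0159
finger_force: 45.0
```

```bash
python3 - <<'E'
from h import *
s=arm.state();im=cams.capture('wrist');print(s['ee_pos'],s['contact_force'])
sc=cams.capture('scene')
B=np.clip(cv2.resize(sc[185:320,215:375],(640,540),interpolation=cv2.INTER_CUBIC)*1.6,0,255).astype('uint8')
cv2.imwrite('pics/s2.png',B)
E
```

```text
[0.60030919 0.07755264 0.07512013] [ -1.47388976 -10.3001966    6.57504867]
```

View pics/s2.png

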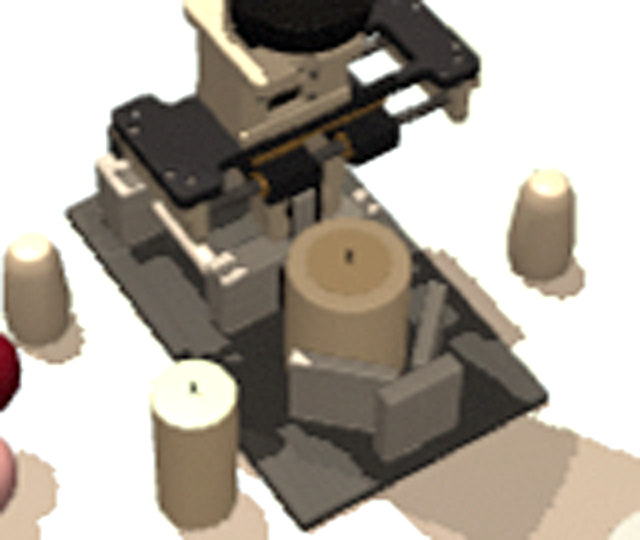

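Candle is upright, top centre now at about (349,257) (it was (334,240)), and everything else is in place. Continuing slowly.

Request:
apply_moves([
  [[-0.07,0,0,0,8],[-0.07,0,0,0,8],[-0.07,0,0,0,8],[-0.07,0,0,0,8],[-0.07,0,0,0,8]],
])

```text
t: 8.65
ee_pos: [0.6009, 0.0845, 0.0751]
tool_rot: [-0.675, 0.738, -0.001, -0.001]
contact_force: [-1.0, -10.8, 5.4]
grip_width: 0.0158
finger_force: 45.0
```

Request:
apply_moves([
  [[-0.06,0,0,0,8],[-0.05,0,0,0,8]],
])

```text
t: 8.85
ee_pos: [0.6011, 0.0863, 0.0751]
tool_rot: [-0.675, 0.738, -0.001, -0.002]
contact_force: [-0.5, -13.1, 7.1]
grip_width: 0.0159
finger_force: 45.0
```

Request:
apply_moves([
  [[-0.05,0,0,0,8],[-0.05,0,0,0,8]],
])

```text
t: 9.05
ee_pos: [0.6012, 0.0878, 0.0751]
tool_rot: [-0.675, 0.738, -0.001, -0.002]
contact_force: [-0.0, -13.4, 4.8]
grip_width: 0.0157
finger_force: 45.0
```

Request:
apply_moves([
  [[-0.05,0,0,0,8],[-0.05,0,0,0,8]],
])

```text
t: 9.25
ee_pos: [0.6013, 0.0893, 0.0751]
tool_rot: [-0.675, 0.738, -0.001, -0.002]
contact_force: [0.1, -17.8, 5.6]
grip_width: 0.0161
finger_force: 45.0
```

Request:
apply_moves([
  [[-0.02,0,0,0,8],[0,0,0,0,8]],
])

```text
t: 9.45
ee_pos: [0.6014, 0.0896, 0.0751]
tool_rot: [-0.675, 0.738, -0.001, -0.002]
contact_force: [0.8, -16.7, 6.2]
grip_width: 0.0157
finger_force: 45.0
```

Request:
apply_moves([
  [[0.06,0,0,0,8],[0.06,0,0,0,8],[0.03,0,0,0,8],[0,0,0,0,8]],
])

```text
t: 9.85
ee_pos: [0.6014, 0.0895, 0.0751]
tool_rot: [-0.675, 0.738, -0.0, -0.0]
contact_force: [-2.8, -3.5, 5.3]
grip_width: 0.0154
finger_force: 45.0
```

Request:
apply_moves([
  [[0,0,0,0,17],[0,0,0,0,22],[0,0,0,0,34],[0,0,0,0,46],[0,0,0,0,46]],
], grip_force=20)

```text
t: 10.35
ee_pos: [0.6016, 0.0905, 0.0745]
tool_rot: [-0.675, 0.737, 0.0, 0.0]
contact_force: [0.1, 0.5, 0.3]
grip_width: 0.0406
finger_force: 0.0
```

Request:
apply_moves([
  [[0,0,-0.5,0,46],[0,0,-0.95,0,46],[0,0,-0.95,0,46],[0,0,-0.95,0,46],[0,0,-0.95,0,46]],
])

```text
t: 10.85
ee_pos: [0.6017, 0.0904, 0.1622]
tool_rot: [-0.675, 0.737, -0.0, 0.0]
contact_force: [0.5, -0.2, -0.1]
grip_width: 0.0458
finger_force: 0.0
```

Request:
apply_moves([
  [[0.8,0,-0.95,0,46],[0.8,0,-0.95,0,46],[0.8,0,-0.95,0,46],[0.4,0,0,0,46],[0,0,0,0,46]],
])

```text
t: 11.35
ee_pos: [0.5967, 0.0338, 0.2186]
tool_rot: [-0.675, 0.738, -0.0, 0.001]
contact_force: [0.4, 0.5, -1.5]
grip_width: 0.0461
finger_force: 0.0
```

```bash
python3 - <<'E'
from h import *
s=arm.state();im=cams.capture('wrist');cv2.imwrite('pics/w2full.png',im);np.save('w2.npy',s,allow_pickle=True)
print(s['ee_pos'])
c=cam('wrist',s);print([proj(c,p).round() for p in[(.6018,.0893,.104),(.5462,-.017,.098),(.6358,-.0253,.098)]])
cv2.imwrite('pics/w2.png',np.clip(cv2.resize(im[80:280,170:390],None,fx=3,fy=3,interpolation=cv2.INTER_CUBIC)*1.8,0,255).astype('uint8'))
E
```

```text
[0.59665868 0.03384506 0.21856869]
[array([274., 270.]), array([338., 126.]), array([213., 126.])]
```

View pics/w2.png

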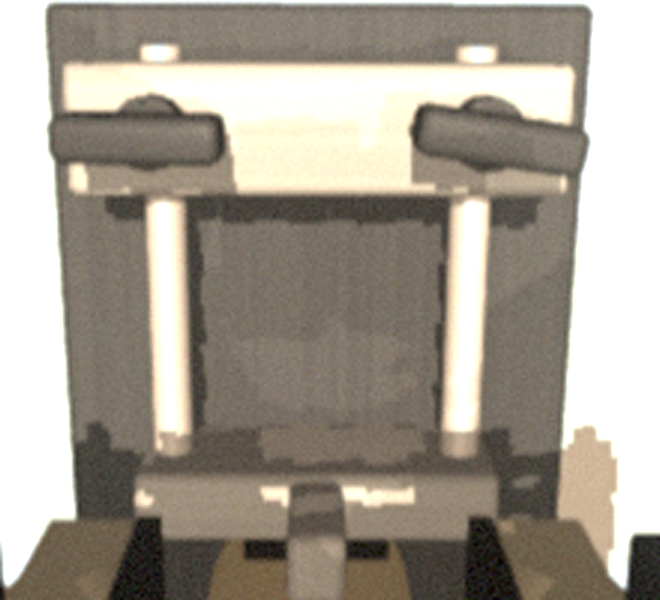

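The jaw stayed put: post at about (316,570), near wing centred at (500,137), far wing at (137,138), both as predicted. Now to the near knob.

Request:
apply_moves([
  [[0.92,0.75,0,0,36],[0.92,0.75,0,0,36],[0.92,0.75,0,0,36],[0,0,0,-1,36],[0,0,0,-1,36]],
])

```text
t: 11.9
ee_pos: [0.5462, -0.0164, 0.217]
tool_rot: [0.733, -0.68, -0.0, 0.0]
contact_force: [-0.4, 0.6, -0.2]
grip_width: 0.036
finger_force: 0.0
```

Request:
apply_moves([
  [[0,0,0,-1,36],[0,0,0,-1,36],[0,0,0,-1,36],[0,0,0,-1,36],[0,0,0,-1,36]],
])

```text
t: 12.4
ee_pos: [0.5466, -0.0159, 0.2167]
tool_rot: [0.854, -0.521, -0.001, 0.001]
contact_force: [-0.4, -0.0, -0.0]
grip_width: 0.0361
finger_force: 0.0
```

Request:
apply_moves([
  [[0,0,0,-1,36],[0,0,0,-1,36],[0,0,0,-1,36],[0,0,0,-1,36],[0,0,0,-1,36]],
])

```text
t: 12.9
ee_pos: [0.5466, -0.0159, 0.2166]
tool_rot: [0.94, -0.341, -0.001, 0.0]
contact_force: [0.1, 0.1, -0.1]
grip_width: 0.0362
finger_force: 0.0
```

Request:
apply_moves([
  [[0,0,0,-1,36],[0,0,0,-1,36],[0,0,0,-1,36],[0,0,0,-1,36],[0,0,0,-1,36]],
])

```text
t: 13.4
ee_pos: [0.5466, -0.0159, 0.2166]
tool_rot: [0.989, -0.147, -0.001, 0.0]
contact_force: [-0.1, -0.4, -0.0]
grip_width: 0.036
finger_force: 0.0
```

Request:
apply_moves([
  [[0,0,0,-1,36],[0,0,0,-0.28,36],[0,0,0,0,36],[0,0,0,0,36]],
])

```text
t: 13.8
ee_pos: [0.5468, -0.0162, 0.2172]
tool_rot: [0.995, -0.099, -0.0, 0.0]
contact_force: [-0.6, -0.1, 0.0]
grip_width: 0.0361
finger_force: 0.0
```

```bash
python3 - <<'E'
from h import *
s=arm.state();print(s['ee_pos'],s['q'],R.from_quat(s['tool_rot']).as_matrix().round(3))
E
```

```text
[ 0.54684227 -0.01622222  0.21722832] [ 3.28496897e-01  1.55801445e-01 -2.85073421e-01 -6.60562561e-05
 -1.13057713e+00  1.04447940e+00] [[ 0.98  -0.197 -0.001]
 [-0.197 -0.98  -0.   ]
 [-0.001  0.    -1.   ]]
```

Request:
apply_moves([
  [[0,0.04,0.88,0,36],[0,0,0.88,0,36],[0,0,0.88,0,36],[0,0,0.88,0,36],[0,0,0.88,0,36]],
])

```text
t: 14.3
ee_pos: [0.5468, -0.0172, 0.1289]
tool_rot: [0.995, -0.099, 0.0, -0.0]
contact_force: [0.6, 0.4, -0.4]
grip_width: 0.0359
finger_force: 0.0
```

Request:
apply_moves([
  [[0,0,0.88,0,36],[0,0,0.88,0,36],[0,0,0.88,0,36],[0,0,0,0,36],[0,0,0,0,26]],
])

```text
t: 14.8
ee_pos: [0.5469, -0.0173, 0.0769]
tool_rot: [0.995, -0.098, -0.0, 0.0]
contact_force: [-0.3, 0.3, 0.4]
grip_width: 0.0322
finger_force: 0.0
```

Request:
apply_moves([
  [[0,0,0,0,18],[0,0,0,0,14],[0,0,0,0,6],[0,0,0,0,6]],
], grip_force=12)

```text
t: 15.2
ee_pos: [0.5473, -0.0173, 0.0776]
tool_rot: [0.995, -0.098, 0.001, -0.0]
contact_force: [-1.1, -0.4, 4.2]
grip_width: 0.0123
finger_force: 11.8
```

```bash
python3 - <<'E'
from h import *
s=arm.state();print(s['ee_pos'],s['contact_force'],s['torque'],s['q'],R.from_quat(s['tool_rot']).as_matrix().round(3))
E
```

```text
[ 0.54727344 -0.01731834  0.07756316] [-1.09140777 -0.43375979  4.24368723] [-0.31505535  0.27246277 -0.10744396] [ 3.26497508e-01  2.96169571e-01 -4.61704640e-01  4.70819499e-04
 -8.11729421e-01  1.04752472e+00] [[ 0.981 -0.195  0.001]
 [-0.195 -0.981  0.   ]
 [ 0.001 -0.    -1.   ]]
```

Request:
apply_moves([
  [[0,0,0,0,4],[0,0,0,0.6,4],[0,0,0,0.8,4],[0,0,0,0.8,4],[0,0,0,0.8,4]],
], grip_force=40)

```text
t: 15.7
ee_pos: [0.5472, -0.0175, 0.0776]
tool_rot: [0.976, -0.217, 0.001, 0.0]
contact_force: [-0.7, -2.3, 7.0]
grip_width: 0.0115
finger_force: 39.8
```

Request:
apply_moves([
  [[0,0,0,0.8,4],[0,0,0,0.8,4],[0,0,0,0.8,4],[0,0,0,0.8,4],[0,0,0,0.8,4]],
])

```text
t: 16.2
ee_pos: [0.547, -0.0177, 0.0776]
tool_rot: [0.929, -0.37, 0.0, 0.0]
contact_force: [-0.9, -3.8, 6.9]
grip_width: 0.0117
finger_force: 39.8
```

```bash
cat > st.py <<'E'
from h import *
s=arm.state();r=R.from_quat(s['tool_rot']).as_matrix();print(s['ee_pos'].round(4),s['contact_force'].round(1),s['torque'].round(2),'head',np.arctan2(r[1,0],r[0,0]).round(3),s['grip_width'],s['q'].round(2))
E
python3 st.py
```

```text
[ 0.547  -0.0177  0.0776] [-0.9 -3.8  6.9] [-1.16  0.52  0.11] head -0.758 0.011732887071478031 [ 0.33  0.3  -0.46  0.   -0.81  0.49]
```

Request:
apply_moves([
  [[0,0,0,0.8,4],[0,0,0,0.8,4],[0,0,0,0.8,4],[0,0,0,0.8,4],[0,0,0,0.8,4]],
])

```text
t: 16.7
ee_pos: [0.5468, -0.0179, 0.0776]
tool_rot: [0.858, -0.513, 0.0, 0.0]
contact_force: [-2.2, -3.3, 7.9]
grip_width: 0.0118
finger_force: 39.8
```

Request:
apply_moves([
  [[0,0,0,0.8,4],[0,0,0,0.8,4],[0,0,0,0.8,4],[0,0,0,0.8,4],[0,0,0,0.4,4]],
])

```text
t: 17.2
ee_pos: [0.5465, -0.018, 0.0776]
tool_rot: [0.776, -0.631, 0.0, 0.001]
contact_force: [-3.4, -4.6, 8.1]
grip_width: 0.0117
finger_force: 39.8
```

```bash
python3 st.py
```

```text
[ 0.5465 -0.018   0.0776] [-3.4 -4.6  8.1] [-1.25  0.99  0.1 ] head -1.366 0.011699897839175539 [ 0.33  0.3  -0.46  0.   -0.81 -0.12]
```

Request:
apply_moves([
  [[0,0,0,0.5,4],[0,0,0,0.5,4],[0,0,0,0.5,4],[0,0,0,0,4]],
])

```text
t: 17.6
ee_pos: [0.5464, -0.018, 0.0775]
tool_rot: [0.737, -0.676, 0.0, 0.001]
contact_force: [-3.5, -3.9, 8.5]
grip_width: 0.0118
finger_force: 39.8
```

```bash
python3 st.py
```

```text
[ 0.5464 -0.018   0.0775] [-3.5 -3.9  8.5] [-1.29  1.17  0.08] head -1.485 0.01179177472712577 [ 0.33  0.3  -0.46  0.   -0.81 -0.24]
```

Request:
apply_moves([
  [[0,0,0,0.3,4],[0,0,0,0.3,4],[0,0,0,0,4]],
])

```text
t: 17.9
ee_pos: [0.5464, -0.018, 0.0776]
tool_rot: [0.721, -0.693, 0.0, 0.001]
contact_force: [-3.9, -2.3, 8.3]
grip_width: 0.0118
finger_force: 40.9
```

```bash
python3 st.py
```

```text
[ 0.5464 -0.018   0.0776] [-3.9 -2.3  8.3] [-1.15  1.24  0.8 ] head -1.531 0.01181681328449425 [ 0.33  0.3  -0.46  0.   -0.81 -0.29]
```

Request:
apply_moves([
  [[0,0,0,0.3,4],[0,0,0,0.3,4],[0,0,0,0,4]],
])

```text
t: 18.2
ee_pos: [0.5464, -0.0178, 0.0776]
tool_rot: [-0.704, 0.71, -0.0, -0.001]
contact_force: [-4.2, -2.7, 7.8]
grip_width: 0.0125
finger_force: 42.6
```

```bash
python3 st.py
```

```text
[ 0.5464 -0.0178  0.0776] [-4.2 -2.7  7.8] [-0.9   1.26  0.99] head -1.579 0.012479538911837708 [ 0.33  0.3  -0.46  0.   -0.81 -0.34]
```

Request:
apply_moves([
  [[0,0,0,0,16],[0,0,0,0,24],[0,0,0,0,36],[0,0,-0.3,0,36],[0,0,-0.9,0,36]],
], grip_force=15)

```text
t: 18.7
ee_pos: [0.5457, -0.0175, 0.0997]
tool_rot: [-0.704, 0.711, 0.001, -0.001]
contact_force: [-0.2, -0.2, 0.6]
grip_width: 0.0353
finger_force: 0.0
```

Request:
apply_moves([
  [[0,0,-0.95,0,36],[0,0,-0.95,0,36],[0,0,-0.95,0,36],[0,0,-0.95,0,36],[0,0,-0.95,-1,36]],
])

```text
t: 19.2
ee_pos: [0.5468, -0.0172, 0.197]
tool_rot: [0.732, -0.682, 0.0, -0.0]
contact_force: [0.7, 0.5, 0.4]
grip_width: 0.0361
finger_force: 0.0
```

Request:
apply_moves([
  [[0,0,-0.95,-1,36],[0,0,0,-1,36],[0,0,0,-1,36],[0,0,0,-1,36],[0,0,0,-1,36]],
])

```text
t: 19.7
ee_pos: [0.5468, -0.0172, 0.2152]
tool_rot: [0.853, -0.521, 0.0, -0.0]
contact_force: [-0.3, -0.5, 0.6]
grip_width: 0.0361
finger_force: 0.0
```

Request:
apply_moves([
  [[0,0,0,-1,36],[0,0,0,-1,36],[0,0,0,-1,36],[0,0,0,-1,36],[0,0,0,-1,36]],
])

```text
t: 20.2
ee_pos: [0.5468, -0.0172, 0.2151]
tool_rot: [0.94, -0.342, 0.0, -0.0]
contact_force: [-0.3, -1.2, 0.5]
grip_width: 0.0356
finger_force: 0.0
```

Request:
apply_moves([
  [[0,0,0,-1,36],[0,0,0,-1,36],[0,0,0,-1,36],[0,0,0,-1,36],[0,0,0,-1,36]],
])

```text
t: 20.7
ee_pos: [0.5468, -0.0172, 0.2151]
tool_rot: [0.989, -0.148, 0.0, -0.0]
contact_force: [0.0, -0.1, 0.6]
grip_width: 0.0356
finger_force: 0.0
```

Request:
apply_moves([
  [[0,0,0,-1,36],[0,0,0,-1,36],[0,0,0,-0.57,36],[0,0,0,0,36],[0,0,0,0,36]],
])

```text
t: 21.2
ee_pos: [0.5468, -0.0172, 0.215]
tool_rot: [0.999, -0.048, 0.0, -0.0]
contact_force: [0.0, -0.7, -0.1]
grip_width: 0.0362
finger_force: 0.0
```

```bash
python3 st.py; python3 - <<'E'
from h import *
s=arm.state();im=cams.capture('wrist');np.save('w3.npy',s,allow_pickle=True)
c=cam('wrist',s);print([proj(c,p).round() for p in[(.5464,-.018,.098),(.6357,-.0257,.098)]])
cv2.imwrite('pics/w3.png',np.clip(im*1.8,0,255).astype('uint8'))
E
```

```text
[ 0.5468 -0.0172  0.215 ] [ 0.  -0.7 -0.1] [ 0.01 -0.01 -0.  ] head -0.096 0.03620489921808392 [ 0.33  0.16 -0.29 -0.   -1.12  1.15]
[array([277., 203.]), array([276.,  78.])]
```

View pics/w3.png

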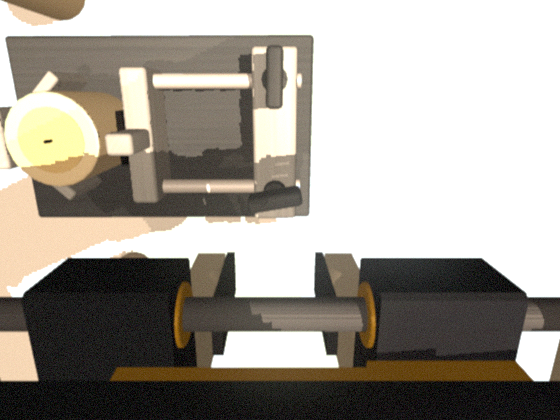

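The near wing is centred at (274,199) with ends at about (249,207) and (301,193). The far wing stands at (274,76), along stand x. The candle is at (48,142), held by the pad. I'll measure the near wing's angle properly to see whether it stayed at its stop.

```bash
python3 - <<'E'
from h import *
im=cv2.imread('pics/w3.png');s=np.load('w3.npy',allow_pickle=True).item();c=cam('wrist',s)
x0,y0,x1,y1=238,172,312,222
g=im[y0:y1,x0:x1].max(2)
print('\n'.join(''.join('%4d'%v for v in r[::3]) for r in g[::3]))
A=np.clip(cv2.resize(im[y0:y1,x0:x1],None,fx=8,fy=8,interpolation=cv2.INTER_CUBIC),0,255)
B=np.clip(cv2.resize(im[40:112,238:312],None,fx=8,fy=8,interpolation=cv2.INTER_CUBIC),0,255)
cv2.imwrite('pics/w3c.png',np.clip(cv2.LUT(A,(255*(np.arange(256)/255)**.6).astype('uint8')),0,255))
E
```

```text
70  68  73  61  70  95 151 165 162 160 153 162 162 154 158 158 171 160 163 126 133 145 145 145 216
  66  73  72  72  77  90 154 167 154 160 158 165 174 183 192 192 194 156 158 126 135 144 145 142 217
  75  81  79  79  84 100 149 163 158 153 162 167 160 160 162 165 158 165 167 127 136 145 136 145 253
 174 180 178 169 176 165 176 158 163 162 142  97  66  73 126 167 162 163 156 162 248 142 147 142 252
 225 225 225 228 232 212 167 165 165 131  63  77  73  72  64  95 167 165 156 174 255 140 142 142 246
 253 250 250 252 246 226 154 167 160  63  77  77  72  77  77  68  93  77  72  66 145 144 142 142 255
 201 203 199 201 199 192 149 162 131  66  66  61  68  63  61  68  63  64  70  66  73 138 149 133 255
  97  95  93  97  90  79  61  48  61  52  61  63  59  66  70  66  70  70  82  79  79 122 149 145 255
  73  84  82  84  46  57  52  55  61  63  73  70  79  77  84  84  88  86  93  97  93  97 151 138 255
  68  82  88  77  61  59  68  72  70  77  88  86  86  90  97  95  88  95  86  95  95  86 147 138 255
  66  72  72  72  77  73  72  82  82  75  84  84  97  91  90  93  90  88  93  99  90  84 151 127 255
  84  72  82  79  91  81  81  93  79  84  86  90  86  88  90  93  86  88  88  91  99 144 144 136 255
  75  81  75  72  75  95  84  84  93  84  86  82  90  97 111 151 156 190 180 131 145 147 147 133 255
  84  73  75  73  75  79  81  99 111 145 162 189 190 189 192 199 194 201 187 136 153 151 145 138 255
  72  77  73  70  75  86 216 198 196 190 201 203 194 187 192 198 196 196 190 126 131 136 142 138 255
 190 255 255 190 187 187 219 178 180 183 181 181 181 199 198 205 199 228 221 255 255 255 255 255 255
 216 255 255 219 217 212 214 243 252 252 255 252 250 255 255 255 255 255 255 255 255 255 255 255 255
```

View pics/w3c.png

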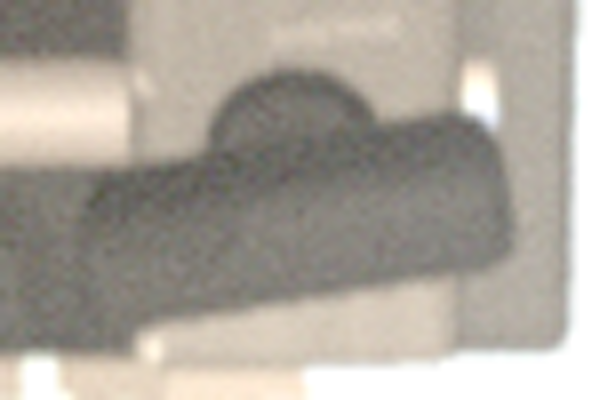

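The near wing's top edge runs from (160,320) to (490,270), about 81° from the stand's x. That is roughly 1.4 rad, so it is at the stop. Now the far knob.

Request:
apply_moves([
  [[0.9,0,0,0,36],[0.9,0,0,0,36],[0.9,0,0,0,36],[0.9,0,0,0,36],[0.9,0,0,0,36]],
])

```text
t: 21.75
ee_pos: [0.6371, -0.0259, 0.2147]
tool_rot: [0.999, -0.048, -0.0, 0.0]
contact_force: [0.5, -0.0, 0.8]
grip_width: 0.036
finger_force: 0.0
```

Request:
apply_moves([
  [[0,0,0,0,36],[0,0,0.86,0,36],[0,0,0.86,0,36],[0,0,0.86,0,36],[0,0,0.86,0,36]],
])

```text
t: 22.25
ee_pos: [0.636, -0.0257, 0.1455]
tool_rot: [0.999, -0.048, 0.0, -0.0]
contact_force: [-0.0, 0.2, 0.8]
grip_width: 0.0363
finger_force: 0.0
```

```bash
python3 st.py
```

```text
[ 0.636  -0.0257  0.1455] [-0.   0.2  0.8] [-0.03  0.03  0.06] head -0.096 0.036313483331526855 [ 0.27  0.36 -0.19 -0.   -1.03  1.21]
```

On target, (0.636,-0.0257). Descending, gripping and turning.

Request:
apply_moves([
  [[0,0,0.86,0,36],[0,0,0.86,0,36],[0,0,0.86,0,36],[0,0,0.86,0,36],[0,0,0,0,36]],
])

```text
t: 22.75
ee_pos: [0.6343, -0.026, 0.0748]
tool_rot: [0.999, -0.048, -0.002, 0.0]
contact_force: [-0.9, -1.1, -0.8]
grip_width: 0.036
finger_force: 0.0
```

Request:
apply_moves([
  [[0,0,0,0,26],[0,0,0,0,18],[0,0,0,0,14],[0,0,0,0,6],[0,0,0,0,6]],
], grip_force=12)

```text
t: 23.25
ee_pos: [0.6369, -0.0256, 0.0781]
tool_rot: [0.999, -0.047, 0.001, -0.0]
contact_force: [-0.4, 1.6, 4.1]
grip_width: 0.012
finger_force: 12.0
```

```bash
python3 st.py
```

```text
[ 0.6369 -0.0256  0.0781] [-0.4  1.6  4.1] [ 0.29  0.37 -0.11] head -0.095 0.012017406370570527 [ 0.27  0.42 -0.26  0.   -0.89  1.21]
```

Request:
apply_moves([
  [[0,0,0,0,4],[0,0,0,0.6,4],[0,0,0,0.8,4],[0,0,0,0.8,4],[0,0,0,0.8,4]],
], grip_force=40)

```text
t: 23.75
ee_pos: [0.6368, -0.0258, 0.078]
tool_rot: [0.986, -0.168, 0.001, 0.0]
contact_force: [-1.5, 0.2, 6.0]
grip_width: 0.0115
finger_force: 40.0
```

Request:
apply_moves([
  [[0,0,0,0.8,4],[0,0,0,0.8,4],[0,0,0,0.8,4],[0,0,0,0.8,4],[0,0,0,0.8,4]],
])

```text
t: 24.25
ee_pos: [0.6367, -0.0261, 0.0781]
tool_rot: [0.947, -0.323, 0.0, 0.0]
contact_force: [-1.9, -2.1, 5.8]
grip_width: 0.0116
finger_force: 40.0
```

Request:
apply_moves([
  [[0,0,0,0.8,4],[0,0,0,0.8,4],[0,0,0,0.8,4],[0,0,0,0.8,4],[0,0,0,0.8,4]],
])

```text
t: 24.75
ee_pos: [0.6365, -0.0262, 0.078]
tool_rot: [0.883, -0.469, 0.0, 0.0]
contact_force: [-2.9, -1.6, 6.3]
grip_width: 0.0117
finger_force: 40.0
```

Request:
apply_moves([
  [[0,0,0,0.8,4],[0,0,0,0.8,4],[0,0,0,0.8,4],[0,0,0,0.8,4],[0,0,0,0.8,4]],
])

```text
t: 25.25
ee_pos: [0.6362, -0.0264, 0.078]
tool_rot: [0.797, -0.604, 0.0, 0.0]
contact_force: [-3.4, -0.9, 6.8]
grip_width: 0.0115
finger_force: 40.0
```

```bash
python3 st.py
```

```text
[ 0.6362 -0.0264  0.078 ] [-3.4 -0.9  6.8] [-0.55  1.22  0.14] head -1.297 0.011462603850015383 [ 0.27  0.42 -0.26  0.   -0.89  0.01]
```

Request:
apply_moves([
  [[0,0,0,0.6,4],[0,0,0,0.6,4],[0,0,0,0.6,4],[0,0,0,0,4]],
])

```text
t: 25.65
ee_pos: [0.6361, -0.0264, 0.078]
tool_rot: [0.752, -0.659, 0.0, 0.0]
contact_force: [-3.3, -2.2, 8.3]
grip_width: 0.0119
finger_force: 40.0
```

```bash
python3 st.py
```

```text
[ 0.6361 -0.0264  0.078 ] [-3.3 -2.2  8.3] [-0.52  1.24 -0.1 ] head -1.44 0.011905251977663248 [ 0.27  0.42 -0.26  0.   -0.89 -0.14]
```

Request:
apply_moves([
  [[0,0,0,0.5,4],[0,0,0,0.4,4],[0,0,0,0.3,4],[0,0,0,0,4]],
])

```text
t: 26.05
ee_pos: [0.636, -0.0264, 0.078]
tool_rot: [0.72, -0.694, 0.0, 0.001]
contact_force: [-4.1, -1.5, 7.3]
grip_width: 0.0119
finger_force: 41.1
```

```bash
python3 st.py
```

```text
[ 0.636  -0.0264  0.078 ] [-4.1 -1.5  7.3] [-0.56  1.34  0.81] head -1.534 0.011899424389771382 [ 0.27  0.42 -0.26  0.   -0.89 -0.23]
```

Request:
apply_moves([
  [[0,0,0,0.3,4],[0,0,0,0.3,4],[0,0,0,0,4]],
])

```text
t: 26.35
ee_pos: [0.6361, -0.0266, 0.078]
tool_rot: [-0.703, 0.711, -0.0, -0.001]
contact_force: [-3.6, -2.8, 7.2]
grip_width: 0.0121
finger_force: 42.1
```

```bash
python3 st.py
```

```text
[ 0.6361 -0.0266  0.078 ] [-3.6 -2.8  7.2] [-0.97  1.22  0.88] head -1.582 0.01213377068250488 [ 0.27  0.42 -0.26  0.   -0.89 -0.28]
```

Request:
apply_moves([
  [[0,0,0,0,16],[0,0,0,0,24],[0,0,0,0,36],[0,0,-0.3,0,36],[0,0,-0.9,0,36]],
], grip_force=15)

```text
t: 26.85
ee_pos: [0.6352, -0.0259, 0.0998]
tool_rot: [-0.703, 0.711, 0.001, -0.001]
contact_force: [0.4, -0.1, 0.2]
grip_width: 0.0351
finger_force: 0.0
```

Request:
apply_moves([
  [[0,0,-0.95,0,36],[0,0,-0.95,0,36],[0,0,-0.95,0,36],[0,0,-0.95,0,36],[0,0,-0.95,0,36]],
])

```text
t: 27.35
ee_pos: [0.6364, -0.0257, 0.1974]
tool_rot: [-0.703, 0.711, -0.0, 0.0]
contact_force: [0.5, -0.2, 0.2]
grip_width: 0.036
finger_force: 0.0
```

Request:
apply_moves([
  [[0,0.9,-0.95,0,36],[-0.9,0.9,0,0,36],[-0.9,0.4,0,0,36],[-0.9,0,0,0,36],[0,0,0,0,36]],
])

```text
t: 27.85
ee_pos: [0.5935, 0.0307, 0.2156]
tool_rot: [-0.704, 0.711, -0.0, 0.0]
contact_force: [-0.2, 0.3, 0.2]
grip_width: 0.0358
finger_force: 0.0
```

```bash
python3 st.py; python3 - <<'E'
from h import *
s=arm.state();im=cams.capture('wrist');cv2.imwrite('pics/w4.png',im);c=cam('wrist',s)
b=np.clip(im*1.8,0,255).astype('uint8').max(2)
for n,k in[('near',(.5462,-.0175)),('far',(.636,-.026))]:
    u,v=proj(c,(*k,.098)).astype(int);x0,y0=u-40,v-40
    e=cv2.Canny(cv2.GaussianBlur(b[y0:v+40,x0:u+40],(3,3),0),40,100)
    L=cv2.HoughLinesP(e,1,np.pi/360,12,minLineLength=14,maxLineGap=4)
    print(n,(u,v))
    for l in (L.reshape(-1,4) if L is not None else []):
        p,q=onz(c,(l[0]+x0,l[1]+y0),.098),onz(c,(l[2]+x0,l[3]+y0),.098);d=q-p
        a=(np.arctan2(d[1],d[0])+.09)%np.pi;print('  cw angle',round((-a)%np.pi,3),'len',round(np.linalg.norm(d),4),'mid',((p+q)/2-np.r_[k,.098])[:2].round(4))
# candle: bright top in top view & post
t=cams.capture('scene');cv2.imwrite('pics/s4.png',t);cs=cam('scene')
print('expect candle px',proj(cs,(.6068+.0005,.1425,.095)))
h=cv2.cvtColor(t,cv2.COLOR_BGR2HSV);m=cv2.inRange(h,(15,60,110),(40,255,255))
for k in cv2.findContours(m,0,2)[0]:
    if cv2.contourArea(k)>60: print(cv2.fitEllipse(k))
# bystanders: change vs first scene image
d=cv2.absdiff(cv2.imread('pics/scene0.png'),t).max(2)
for n,(x,y,w,q) in dict(salt=(213,240,22,32),slim=(250,273,28,46),pepper=(340,224,22,32),glass1=(355,310,50,85),glass2=(410,295,45,80),tumbler=(160,128,30,38)).items(): print(n,(d[y:y+q,x:x+w]>40).mean().round(3))
E
```

```text
[0.5935 0.0307 0.2156] [-0.2  0.3  0.2] [ 0.06 -0.06  0.02] head -1.581 0.035828060488204735 [ 0.38  0.23 -0.19  0.   -1.15 -0.39]
near (np.int64(340), np.int64(135))
  cw angle 1.385 len 0.0216 mid [ 0.0105 -0.0099]
  cw angle 1.387 len 0.0145 mid [-0.0032 -0.0126]
  cw angle 1.411 len 0.0211 mid [0.0052 0.0107]
  cw angle 1.561 len 0.0369 mid [-0.0165  0.0097]
  cw angle 1.515 len 0.0125 mid [0.0151 0.0178]
  cw angle 1.58 len 0.0277 mid [-0.0148 -0.0005]
  cw angle 1.435 len 0.0172 mid [-0.005   0.0039]
  cw angle 3.125 len 0.0106 mid [ 0.0238 -0.0198]
  cw angle 1.447 len 0.0095 mid [ 0.0072 -0.0179]
  cw angle 1.448 len 0.0104 mid [0.0066 0.0227]
  cw angle 0.035 len 0.0236 mid [-0.0073 -0.0164]
  cw angle 1.384 len 0.0131 mid [-0.001  -0.0147]
  cw angle 3.106 len 0.016 mid [0.0207 0.0111]
  cw angle 1.551 len 0.0268 mid [-0.0186 -0.0144]
far (np.int64(214), np.int64(124))
  cw angle 1.556 len 0.0322 mid [0.0204 0.0112]
  cw angle 1.406 len 0.0226 mid [-0.0051 -0.009 ]
  cw angle 1.556 len 0.0222 mid [ 0.0176 -0.0166]
  cw angle 1.457 len 0.0106 mid [-0.0097  0.0062]
  cw angle
[... 354 characters left out ...]
len 0.0108 mid [0.01   0.0124]
  cw angle 0.014 len 0.0153 mid [0.0003 0.0194]
expect candle px [304.57139717 252.37311222]
((426.2452392578125, 337.73162841796875), (18.507875442504883, 189.38095092773438), 38.92569351196289)
((234.11427307128906, 132.63858032226562), (3.7758007049560547, 36.02415084838867), 74.65473175048828)
((267.083740234375, 125.7509765625), (14.919917106628418, 36.000328063964844), 119.45072937011719)
((165.97911071777344, 104.58405303955078), (13.456335067749023, 25.13599395751953), 82.88792419433594)
((348.2231140136719, 10.15511703491211), (6.309656143188477, 27.409692764282227), 35.390289306640625)
salt 0.0
slim 0.0
pepper 0.0
glass1 0.126
glass2 0.189
tumbler 0.0
```

```bash
python3 -c "
from workcell import arm
print(arm.hand_in())"
```

```text
the job is handed in; nothing more can be done
None
```

The job is handed in, with no verdict returned: the jaw slid about 54 mm, pressing the candle into the V with the pad in about 4 mm, then the near and far knobs were turned to their stops (each measured at about 1.4 rad). The salt, pepper, slim candle and tumbler showed no change on camera. I didn't re-measure the candle after locking, and I put the pixel change around the two glasses down to the arm and its shadow, since the arm only passed above them and about 0.2 m to the side.

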